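# Seat the centrifuge rotor on its drive pin

### The arm

A 7-joint arm with a two-finger parallel gripper is mounted at the origin on a cart in front of the work surface, level with it; the furniture and walls round the work are solid. World frame = base frame: x ahead of the robot, y to its left, z up, the work surface at z = 0. Lengths are in m, angles in rad, forces in N, time in s.
With the tool pointing down it reaches from about 0.35 to 0.9 m from the base axis. Payload 19.9 kg.
Tool frame: the origin (TCP) lies on the centre line of the jaws, within the pads' length; the fingertips stand env.finger_overhang ahead of it and the grasp point (between the pads) is the TCP (env.finger_overhang is the distance from the TCP to the fingertips, in m); z points along the fingers, y is the line along which they close (so a half turn about z gives the same grasp; the last joint's range is limited). The gripper opens to 85 mm and grips with 20 to 120 N. Pads are 22 mm wide; open, the fingers measure 114 mm over their backs; the gripper's body (76 mm by 85 mm) begins 54 mm behind the grasp point. The pads swing forward as they close: fully open they stand 13 mm farther back than shut.
Start: joints at [-1.296, 0.417, -0.01, 1.614, 0.005, 1.111, -0.053], TCP at [0.194, 0.594, 0.25] pointing down, gripper open.
Joint ranges: [-2.81, 2.81], [-0.39, 2.02], [-1.27, 1.25], [0.06, 2.57], [-1.19, 4.33], [0.19, 2], [-2.82, 2.82]. Speed limits (rad/s): [1.89, 1.89, 2.39, 2.39, 3.01, 3.01, 3.01].

### API

Orientations are given as a 3x3 rotation matrix whose columns are the frame's x, y, z axes.
In Python, from bench import get_state, grab_frame, job_done, env gives the robot as it stands.
- The arm moves only by the tool apply_moves, never from a script. Its argument "steps" is a list of rows, each a list of 7 numbers: the finger opening in m, from 0 to 0.0854, then the shift along the tool's x, y, z in m, then the turn, a rotation vector about the tool's x, y, z in rad. A call has 1 to 12 rows; each row shifts and turns the commanded pose from where the row before left it, along the tool's axes as they then stand; what a row does not reach is not made up. A row lasts 1/12 s, in which the tool goes at most 41.7 mm and 7.16 degrees, less where a joint would pass 70% of its speed; a pose out of reach is approached as far as the arm can. A call with a gripper value outside its range is refused whole. The fingers move at their own pace and stop on an object; "newtons" is the grip in N (left out, the last holds). Time passes only in rows, so rows that do not move let the fingers close. It gives the time, the measured TCP pose, the force, the opening and the grip force at its end, in the units of the state.
- get_state(): the state, without advancing time (a new reading comes with each control period).
- grab_frame(name): name is "scene" or "top" or "wrist"; returns a dict with "image" (420x560x3 uint8, red, green, blue), "range_z" (420x560 float32, m along the optical axis (not along the pixel's ray), 0 where there is no reading), "fx", "fy", "cx", "cy" (pixels), "R" (3x3) and "t" (3): a world point X has camera coordinates R X + t. Camera axes: x right, y down, z forward; pixel columns grow to the right and rows downward; lengths in m; the calibration is good to about 2 mm. The wrist camera is an equidistant fisheye: a pixel r from the principal point sees the ray r / f radians off the axis. A picture is of the moment at which its call begins.
- job_done(): hands the job in; it is judged then, once.
The state is a dict: "clock": time; "joints": joint angles; "dq": joint speeds; "tau": joint torques, N m; "tcp_pos": TCP position; "ee_rot": TCP orientation; "contact_force": force on the tool from outside, world axes, zero at the start; "torque": the same for the moment, N m; "width": opening from 0.0 (shut) to 1.0 (fully open); "grasp_force": force on a finger pad.
Only numpy, scipy, OpenCV 4.12 (cv2) and the standard library are available. Lean on these libraries where they do the work, as an engineer would, in place of code of your own. Each camera call takes 0.05 s, during which the arm holds its last target. There are 200 camera calls.

### The job

The rotor of the small bench centrifuge is not seated: it is sitting up on the drive pin under its hub. Lift the loose dust cover off and set it down gently on the bench, right way up and clear of the machine; then turn the rotor (the wing on its top is there to push or hold) until the slot under its hub lines up with the pin and the rotor drops fully home. Let go of everything, and leave the timer, the dropper bottle and the specimen pot where they are.

Things in the scene. Friction and masses are not known exactly. Their poses are not given: they have to be found in the camera images.
- centrifuge: Fixed bench centrifuge, ivory: round housing 164 mm across, rim 74 mm high, open bowl 104 mm across with floor 30 mm above the bench; a lip (110 mm outside) stands 5 mm above the rim and centres the cover. On its front (-x) side a control nose, 88 mm wide, 55 mm high, reaches 112 mm from the axis. Origin on the spindle axis at bench level, z up.
- cover: Loose round light grey dust cover, 126 mm across, 52 mm high plus a dark round knob 27 mm across and 25 mm tall; 0.12 kg. It stands on the rim round the lip and hides the rotor. Origin: centre of its open lower edge (0 on the bench, 74 mm up on the centrifuge), z up. Lift it straight up 60 mm before moving sideways: the wing inside reaches 36 mm above the rim.
- cover_knob (a point): Point to grip on the cover: on the knob's axis, 66 mm above the cover's lower edge, 11 mm below the knob's top.
- rotor: Loose aluminium rotor, 94 mm across, 62 mm high, 0.28 kg, six tube places (mouths up to 42 mm above its underside). Origin: centre of the hub's underside, z up. Under it a slot 11 mm wide, 10 mm deep runs along its y axis, right across. Its bore has 0.8 mm play on the spindle: it turns freely either way and may rock 0.08 rad. It starts sitting on the pin, underside 48 mm above the bench.
- wing_top (a point): Centre of the top edge of the rotor's dark wing grip, on the rotor's axis, 62 mm above its underside (110 mm above the bench at the start, 102 mm when home). The wing is straight, 70 mm long along the rotor's y axis (parallel to the slot), 10 mm thick, from 42 to 62 mm above the underside, with a boss of 25 mm diameter in the middle. It can be pushed sideways near an end or gripped.
- spindle (a joint): Angle of the motor spindle (12 mm thick) in the centrifuge, rad, counter-clockwise from above. At 0 its cross pin (8 mm diameter, 36 mm long, hidden under the rotor) lies along the centrifuge's y axis; it starts within 0.25 rad of that. 0.06 N m of friction holds it while the rotor slides round on the pin; it turns along if the rotor is pushed on once home.
- seat (a point): Point on the spindle axis where the centre of the rotor's underside lies when fully home, 40 mm above the bench; its y axis runs along the drive pin, z up. When the rotor's slot is over the pin (rotor y parallel to this y, either way round) the rotor falls the 8 mm by its own weight; turned at up to 1.5 rad/s it drops in by itself.
- bench_timer: Bystander: flat white bench timer lying at the front edge of the bench before the microscope, 62x66x18 mm. Origin at the centre of its underside. Fixed round it: the microscope (x 0.46 to 0.74, y -0.06 to 0.12, 0.41 m high); a shelf bracket arm at y -0.21 from x 0.53 on, 0.55 m up; a fridge front at x 0.39 for y below -0.55; the robot starts beside it.
- dropper_bottle: Bystander: amber dropper bottle, 29 mm across, 94 mm high, standing behind the centrifuge. Origin at the centre of its underside.
- specimen_jar: Bystander: white specimen pot with screw lid, 50 mm across, 58 mm high, standing behind and to the left. Origin at the centre of its underside.

How it is judged:
On the way, in this order (a step that is already met when the one before it is completed fails the run):
1. the cover stands on the bench beside the centrifuge (height (world z) of cover below 0.006 m and angle between cover's own z axis and vertical below 0.1 rad and horizontal distance between cover and centrifuge above 0.12 m), for 0.2 s.
2. the rotor has dropped over the drive pin (z of rotor in the frame of seat below 0.002 m and horizontal distance between rotor and seat below 0.004 m and angle between the y axis of rotor and the y axis of seat, either way round below 0.25 rad), for 0.2 s.
At the end, for the whole second after the job is handed in: The rotor is home: underside within 2 mm of the seat height and 4 mm of the axis, level (0.05 rad), slot over the pin (0.25 rad, either way round). The cover stands on the bench right way up (0.1 rad, edge under 6 mm high), over 120 mm from the spindle axis. Both at rest (all of step 1 and all of step 2 and z of rotor in the frame of seat above -0.003 m and angle between rotor's own z axis and vertical below 0.05 rad and linear speed of each of cover, rotor below 0.02 m/s and angular speed of rotor below 0.1 rad/s); the robot touches nothing.
It fails at once if the cover is dropped or flung (faster than 0.9 m/s) (linear speed of cover above 0.9 m/s).
It fails at once if the bench timer is pushed more than 20 mm away (distance of bench_timer from where it was at the start of the episode above 0.02 m).
It fails at once if the dropper bottle is pushed or tipped more than 20 mm (distance of dropper_bottle from where it was at the start of the episode above 0.02 m).
It fails at once if the specimen pot is pushed more than 20 mm away (distance of specimen_jar from where it was at the start of the episode above 0.02 m).
It also fails if it takes over 51 s, if anything falls off the work surface, if the arm or the gripper's body presses on something with over 40 N, if the wrist force passes 120 N, or if a joint passes its speed limit or range.

## Working session

There is one attempt and no reset: what is moved stays moved. The work goes in short steps, Python scripts to look and compute and a tool call to move; the robot and the scene stay as the last step left them, time stands still between calls to the robot, and variables do not carry over. Pictures are saved under pics/ and viewed, at most 10 in all, crops included, and the job is handed in when it is done.

Besides the shell and the picture viewer there is one more tool, called after "Emit:" as a command line: name --pt "numbers of a row" for each row, then --argument value for the rest. apply_moves: Moves the arm, as the interface text tells. Its arguments: {"type":"object","properties":{"steps":{"type":"array"},"newtons":{"type":"number"}},"required":["steps"]}

```bash
mkdir -p pics; ls
python3 - <<'E'
from bench import *
import cv2,numpy as np
s=get_state();print({k:np.round(v,3).tolist() for k,v in s.items()},env.finger_overhang)
ims=[]
for n in("scene","top"):
    f=grab_frame(n);np.savez(f"f_{n}.npz",**f);print(n,f["fx"],f["cx"],f["cy"],np.round(f["R"],3).tolist(),np.round(f["t"],3).tolist())
    cv2.imwrite(f"pics/{n}0.png",f["image"][...,::-1])
E
```

```text
pics
{'clock': 0.0, 'joints': [-1.296, 0.418, -0.01, 1.614, 0.005, 1.111, -0.053], 'dq': [-0.001, 0.002, -0.001, -0.002, -0.001, -0.0, 0.001], 'tau': [-0.0, -86.446, 0.679, -43.492, 0.019, 0.007, 0.0], 'tcp_pos': [0.194, 0.594, 0.25], 'ee_rot': [[-0.951, 0.311, -0.0], [0.311, 0.951, -0.001], [-0.0, -0.001, -1.0]], 'contact_force': [-0.126, -0.081, 0.79], 'torque': [-0.056, 0.008, 0.005], 'grasp_force': 0.0, 'width': 1.0} 0.019
scene 480.1408837956563 278.17124505460305 216.3051829127966 [[0.682, -0.731, -0.024], [-0.386, -0.332, -0.861], [0.621, 0.596, -0.508]] [-0.231, 0.389, 0.526]
top 460.9116905945663 278.72038665499315 212.33649757575682 [[0.014, -1.0, 0.004], [-0.99, -0.014, -0.137], [0.137, -0.002, -0.991]] [0.198, 0.577, 1.064]
```

View pics/scene0.png

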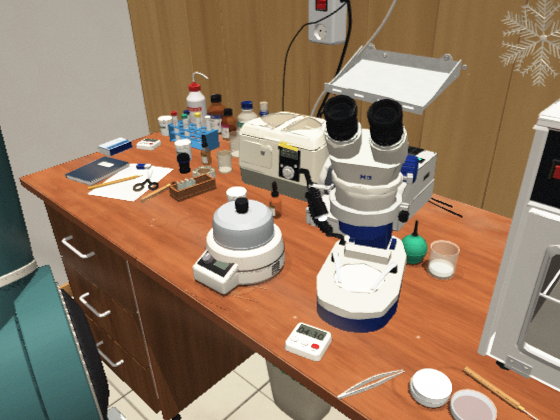

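View pics/top0.png

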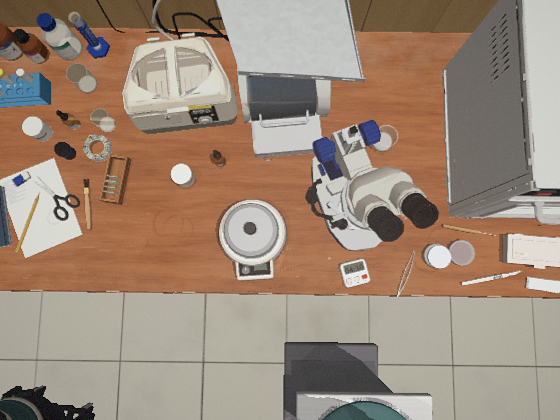

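```bash
cat > h.py <<'E'
import numpy as np,cv2
def pt(f,u,v,z=None):
    d=np.stack([(np.asarray(u,float)-f["cx"])/f["fx"],(np.asarray(v,float)-f["cy"])/f["fy"],np.ones(np.shape(u))],-1)
    c=-f["R"].T@f["t"]; w=d@f["R"]
    s=(z-c[2])/w[...,2] if z is not None else f["range_z"][np.asarray(v,int),np.asarray(u,int)]
    return c+w*np.asarray(s)[...,None]
E
python3 - <<'E'
from h import *
f=dict(np.load("f_top.npz"))
g=np.mgrid[0:420,0:560];P=pt(f,g[1],g[0]);I=f["image"].astype(int)
def rep(n,box,cond):
    u0,u1,v0,v1=box;m=np.zeros((420,560),bool);m[v0:v1,u0:u1]=1;m&=cond
    q=P[m];uv=(g[1][m].mean(),g[0][m].mean())
    print(n,m.sum(),np.round(uv,1),q.mean(0).round(4),q.min(0).round(3),q.max(0).round(3));return uv
z=P[...,2]
uv=rep("knob",(225,275,205,255),(z>.135)&(I.max(2)<90)); print(pt(f,*uv,z=.151))
rep("covertop",(205,290,190,260),(z>.110)&(z<.135))
rep("cover all",(205,290,190,260),(z>.085)&(z<.16))
rep("rim",(205,300,190,262),(z>.066)&(z<.082))
rep("nose",(225,285,258,290),(z>.04)&(z<.065))
rep("jar",(160,200,155,195),(z>.04))
rep("bottle",(205,235,140,175),(z>.03))
rep("timer",(330,380,250,295),(z>.01)&(z<.03))
for uv in [(175,225),(130,200),(150,240),(60,200)]: print(uv,pt(f,*uv,z=0.))
m=((z>.066)&(z<.082));m[:190]=m[262:]=0;m[:,:205]=m[:,300:]=0
q=P[m][:,:2].astype(np.float32);print(cv2.minEnclosingCircle(q))
E
```

```text
knob 76 [249.6 227.9] [0.5241 0.268  0.1512] [0.513 0.256 0.141] [0.537 0.28  0.156]
[0.5241233  0.26806029 0.151     ]
covertop 2138 [250.4 230. ] [0.5223 0.2676 0.1248] [0.466 0.209 0.11 ] [0.585 0.328 0.133]
cover all 2349 [250.6 230.3] [0.5217 0.2673 0.1255] [0.464 0.209 0.086] [0.586 0.328 0.157]
rim 957 [253.2 233.6] [0.5193 0.2642 0.0739] [0.456 0.193 0.066] [0.598 0.344 0.082]
nose 536 [253.8 269.2] [0.438  0.2622 0.0498] [0.415 0.213 0.04 ] [0.465 0.318 0.065]
jar 366 [180.8 174.1] [0.6565 0.4364 0.0751] [0.423 0.208 0.04 ] [0.686 0.466 1.132]
bottle 144 [218.  156.8] [0.6911 0.3471 0.1038] [0.423 0.208 0.031] [0.721 0.369 1.132]
timer 653 [354.2 272.4] [0.4342 0.0229 0.0168] [ 0.399 -0.014  0.01 ] [0.488 0.059 0.024]
(175, 225) [0.54437924 0.46141346 0.        ]
(130, 200) [0.60526707 0.5759214  0.        ]
(150, 240) [0.50648259 0.52111662 0.        ]
(60, 200) [0.6027908  0.74955463 0.        ]
((0.5243070721626282, 0.26868125796318054), 0.07662138342857361)
```

Emit:
apply_moves --pt "0.0854 -0.034 -0.017 0 0 0 0" --pt "0.0854 -0.034 -0.017 0 0 0 0" --pt "0.0854 -0.034 -0.017 0 0 0 0" --pt "0.0854 -0.034 -0.017 0 0 0 0" --pt "0.0854 -0.034 -0.017 0 0 0 0" --pt "0.0854 -0.034 -0.017 0 0 0 0" --pt "0.0854 -0.034 -0.017 0 0 0 0" --pt "0.0854 -0.034 -0.017 0 0 0 0" --pt "0.0854 -0.034 -0.017 0 0 0 0" --pt "0.0854 -0.034 -0.017 0 0 0 0" --pt "0.0854 -0.034 -0.017 0 0 0 0" --pt "0.0854 -0.034 -0.017 0 0 0 0" --newtons 40

```text
clock: 1.1
tcp_pos: [0.5195, 0.2719, 0.2502]
ee_rot: [[-0.951, 0.31, -0.0], [0.31, 0.951, -0.0], [0.0, -0.0, -1.0]]
contact_force: [0.8, 1.3, 0.1]
width: 1.0
grasp_force: 0.0
```

```bash
cat >> h.py <<'E'
def to(x,y,z):
    from bench import get_state
    s=get_state();d=np.array([x,y,z])-s["tcp_pos"]
    print("t",round(float(s["clock"]),2),"tcp",np.round(s["tcp_pos"],4),"tool d",np.round(s["ee_rot"].T@d,4),"R",np.round(s["ee_rot"],3).tolist(),"F",np.round(s["contact_force"],1),"w",s["width"],s["grasp_force"],"q",np.round(s["joints"],2))
E
python3 -c "
from h import *
to(.524,.268,.148)"
```

```text
t 1.1 tcp [0.5195 0.2719 0.2502] tool d [-0.0055 -0.0022  0.1022] R [[-0.951, 0.31, -0.0], [0.31, 0.951, -0.0], [0.0, -0.0, -1.0]] F [0.8 1.3 0.1] w 1.000415372723151 0.0 q [-0.68  0.35  0.18  1.72 -0.07  1.08  0.78]
```

Emit:
apply_moves --pt "0.0854 -0.0055 -0.0022 0 0 0 0" --pt "0.0854 0 0 0.025 0 0 0" --pt "0.0854 0 0 0.03 0 0 0" --pt "0.0854 0 0 0.025 0 0 0" --pt "0.0854 0 0 0.015 0 0 0" --pt "0.0854 0 0 0.007 0 0 0" --pt "0.0854 0 0 0 0 0 0"

```text
clock: 1.68
tcp_pos: [0.5224, 0.2693, 0.1468]
ee_rot: [[-0.951, 0.31, -0.002], [0.31, 0.951, -0.001], [0.002, -0.002, -1.0]]
contact_force: [-0.3, -0.1, -0.0]
width: 1.0
grasp_force: 0.0
```

```bash
python3 -c "
from h import *
to(.524,.268,.148)"
```

```text
t 1.68 tcp [0.5224 0.2693 0.1468] tool d [-0.0019 -0.0008 -0.0012] R [[-0.951, 0.31, -0.002], [0.31, 0.951, -0.001], [0.002, -0.002, -1.0]] F [-0.3 -0.1 -0. ] w 1.0001584763137854 0.0 q [-0.66  0.47  0.17  1.8  -0.1   0.88  0.81]
```

Close, with fine xy trim.

Emit:
apply_moves --pt "0.0854 -0.002 -0.001 -0.001 0 0 0" --pt "0.015 0 0 0 0 0 0" --pt "0.015 0 0 0 0 0 0" --pt "0.015 0 0 0 0 0 0" --pt "0.015 0 0 0 0 0 0" --pt "0.015 0 0 0 0 0 0" --pt "0.015 0 0 0 0 0 0" --pt "0.015 0 0 0 0 0 0" --newtons 40

```text
clock: 2.35
tcp_pos: [0.5248, 0.2682, 0.1499]
ee_rot: [[-0.951, 0.311, 0.0], [0.311, 0.951, 0.0], [-0.0, 0.0, -1.0]]
contact_force: [-1.4, -1.0, 7.2]
width: 0.297
grasp_force: 38.9
```

Emit:
apply_moves --pt "0.015 0 0 -0.006 0 0 0" --pt "0.015 0 0 -0.012 0 0 0" --pt "0.015 0 0 -0.018 0 0 0" --pt "0.015 0 0 -0.018 0 0 0" --pt "0.015 0 0 -0.018 0 0 0" --pt "0.015 0 0 -0.012 0 0 0" --pt "0.015 0 0 -0.006 0 0 0" --pt "0.015 0 0 0 0 0 0"

```text
clock: 3.02
tcp_pos: [0.5251, 0.2683, 0.2408]
ee_rot: [[-0.951, 0.311, 0.002], [0.311, 0.951, 0.001], [-0.001, 0.002, -1.0]]
contact_force: [0.6, 0.0, -0.3]
width: 0.297
grasp_force: 39.4
```

Run:
```python
from h import *
from bench import grab_frame
to(.5,.48,.20)
f=grab_frame("scene");cv2.imwrite("pics/lift.png",f["image"][120:320,130:390,::-1])
```

```text
t 3.02 tcp [0.5251 0.2683 0.2408] tool d [0.0897 0.1934 0.041 ] R [[-0.951, 0.311, 0.002], [0.311, 0.951, 0.001], [-0.001, 0.002, -1.0]] F [ 0.6  0.  -0.3] w 0.29673726476253465 39.37957763671875 q [-0.67  0.37  0.19  1.72 -0.08  1.06  0.79]
```

View pics/lift.png

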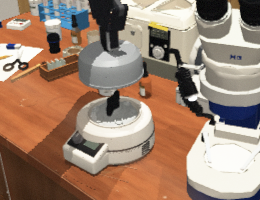

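Emit:
apply_moves --pt "0.015 0.004 0.009 0 0 0 0" --pt "0.015 0.009 0.02 0 0 0 0" --pt "0.015 0.012 0.025 0 0 0 0" --pt "0.015 0.012 0.025 0 0 0 0" --pt "0.015 0.012 0.025 0 0 0 0" --pt "0.015 0.012 0.025 0 0 0 0" --pt "0.015 0.012 0.025 0 0 0 0" --pt "0.015 0.009 0.02 0 0 0 0" --pt "0.015 0.007 0.016 0.01 0 0 0" --pt "0.015 0 0.003 0.02 0 0 0" --pt "0.015 0 0 0.025 0 0 0" --pt "0.015 0 0 0.025 0 0 0"

```text
clock: 4.07
tcp_pos: [0.4991, 0.4801, 0.157]
ee_rot: [[-0.951, 0.31, -0.001], [0.31, 0.951, -0.001], [0.001, -0.001, -1.0]]
contact_force: [-0.3, -0.2, -1.3]
width: 0.295
grasp_force: 39.5
```

Emit:
apply_moves --pt "0.015 0 0 0.025 0 0 0" --pt "0.015 0 0 0.02 0 0 0" --pt "0.015 0 0 0.012 0 0 0" --pt "0.015 0 0 0.008 0 0 0" --pt "0.015 0 0 0.005 0 0 0" --pt "0.015 0 0 0.002 0 0 0" --pt "0.015 0 0 0 0 0 0"

```text
clock: 4.65
tcp_pos: [0.5002, 0.4794, 0.0876]
ee_rot: [[-0.951, 0.311, 0.0], [0.311, 0.951, 0.0], [-0.0, 0.0, -1.0]]
contact_force: [0.8, -0.6, -1.1]
width: 0.297
grasp_force: 39.5
```

Run:
```python
from h import *
to(.5,.48,.076)
```

```text
t 4.65 tcp [0.5002 0.4794 0.0876] tool d [0.0003 0.0005 0.0116] R [[-0.951, 0.311, 0.0], [0.311, 0.951, 0.0], [-0.0, 0.0, -1.0]] F [ 0.8 -0.6 -1.1] w 0.29732049692930923 39.47207987308502 q [-0.88  0.71  0.11  1.54 -0.09  0.89  0.51]
```

Emit:
apply_moves --pt "0.015 0 0 0.004 0 0 0" --pt "0.015 0 0 0.003 0 0 0" --pt "0.015 0 0 0.003 0 0 0" --pt "0.015 0 0 0.002 0 0 0" --pt "0.015 0 0 0 0 0 0"

```text
clock: 5.07
tcp_pos: [0.5001, 0.4792, 0.0759]
ee_rot: [[-0.951, 0.311, 0.0], [0.311, 0.951, 0.0], [-0.0, 0.0, -1.0]]
contact_force: [-3.2, -2.5, 8.4]
width: 0.303
grasp_force: 40.3
```

Emit:
apply_moves --pt "0.0854 0 0 0 0 0 0" --pt "0.0854 0 0 0 0 0 0" --pt "0.0854 0 0 0 0 0 0" --pt "0.0854 0 0 0 0 0 0" --pt "0.0854 0 0 0 0 0 0" --pt "0.0854 0 0 -0.015 0 0 0" --pt "0.0854 0 0 -0.03 0 0 0" --pt "0.0854 0 0 -0.03 0 0 0" --pt "0.0854 0 0 -0.03 0 0 0" --pt "0.0854 0 0 -0.03 0 0 0" --pt "0.0854 0 0 0 0 0 0"

```text
clock: 5.98
tcp_pos: [0.5018, 0.4807, 0.2182]
ee_rot: [[-0.95, 0.311, 0.006], [0.311, 0.95, 0.006], [-0.004, 0.008, -1.0]]
contact_force: [0.5, 0.5, -0.0]
width: 1.0
grasp_force: 0.0
```

Run:
```python
from h import *
from bench import grab_frame
to(.524,.268,.20)
f=grab_frame("top");np.savez("f_top2.npz",**f);c=f["image"][170:290,150:310,::-1]
cv2.imwrite("pics/t2.png",cv2.resize(c,None,fx=5,fy=5,interpolation=cv2.INTER_CUBIC))
g=np.mgrid[0:420,0:560];P=pt(f,g[1],g[0])
print(pt(f,250,230),)
```

```text
t 5.98 tcp [0.5018 0.4807 0.2182] tool d [-0.0871 -0.1954  0.0169] R [[-0.95, 0.311, 0.006], [0.311, 0.95, 0.006], [-0.004, 0.008, -1.0]] F [ 0.5  0.5 -0. ] w 0.9995488665297031 0.0 q [-0.89  0.57  0.13  1.46 -0.08  1.11  0.5 ]
[0.52395027 0.26964632 0.1078809 ]
```

View pics/t2.png

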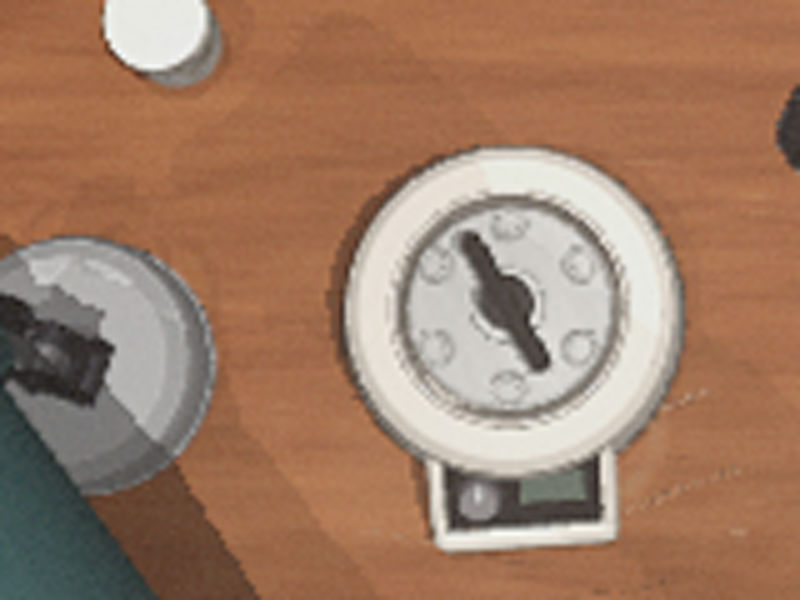

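Emit:
apply_moves --pt "0.03 -0.0145 -0.0325 0 0 0 0" --pt "0.03 -0.0145 -0.0325 0 0 0 0" --pt "0.03 -0.0145 -0.0325 0 0 0 0" --pt "0.03 -0.0145 -0.0325 0 0 0 0" --pt "0.03 -0.0145 -0.0325 0 0 0 0" --pt "0.03 -0.0145 -0.0325 0 0 0 0" --pt "0.03 0 0 0 0 0 0.12" --pt "0.03 0 0 0 0 0 0.12" --pt "0.03 0 0 0 0 0 0.12" --pt "0.03 0 0 0 0 0 0.12" --pt "0.03 0 0 0 0 0 0.12" --pt "0.03 0 0 0 0 0 0.12"

```text
clock: 7.03
tcp_pos: [0.522, 0.2667, 0.2104]
ee_rot: [[-0.505, 0.863, -0.0], [0.863, 0.505, -0.0], [0.0, -0.0, -1.0]]
contact_force: [-0.2, 0.2, -0.1]
width: 0.351
grasp_force: 0.0
```

Emit:
apply_moves --pt "0.03 0 0 0 0 0 0.12" --pt "0.03 0 0 0 0 0 0.12" --pt "0.03 0 0 0 0 0 0.12" --pt "0.03 0 0 0 0 0 0.12" --pt "0.03 0 0 0 0 0 0.12" --pt "0.03 0 0 0 0 0 0.12" --pt "0.03 0 0 0 0 0 0.12" --pt "0.03 0 0 0 0 0 0.12" --pt "0.03 0 0 0 0 0 0.12" --pt "0.03 0 0 0 0 0 0.12" --pt "0.03 0 0 0 0 0 0.12" --pt "0.03 0 0 0 0 0 0"

```text
clock: 8.03
tcp_pos: [0.5219, 0.2669, 0.2102]
ee_rot: [[0.711, 0.703, -0.0], [0.703, -0.711, -0.0], [-0.001, -0.0, -1.0]]
contact_force: [0.4, -0.1, 0.2]
width: 0.353
grasp_force: 0.0
```

Run:
```python
from h import *
from bench import grab_frame
to(.5235,.268,.14)
f=grab_frame("wrist")
cv2.imwrite("pics/w1.png",f["image"][...,::-1])
# wing line and centre from second top view
f=dict(np.load("f_top2.npz"));m=(f["image"].max(2)<95).astype(np.uint8);k=np.zeros_like(m);k[212:250,232:270]=1
v,u=np.nonzero(m*k);Q=pt(f,u,v,z=.108)[:,:2];r=cv2.minAreaRect(Q.astype(np.float32));
l=cv2.fitLine(Q.astype(np.float32),cv2.DIST_L2,0,.01,.01).ravel();print(len(u),r,l,np.degrees(np.arctan2(l[1],l[0])))
```

```text
t 8.03 tcp [0.5219 0.2669 0.2102] tool d [0.002  0.0003 0.0702] R [[0.711, 0.703, -0.0], [0.703, -0.711, -0.0], [-0.001, -0.0, -1.0]] F [ 0.4 -0.1  0.2] w 0.35315063904897437 0.0 q [-0.99  0.44  0.6   1.77 -0.29  1.02 -1.07]
158 ((0.5245571732521057, 0.2680611312389374), (0.06593412160873413, 0.01935115084052086), 42.96547317504883) [0.8561107  0.51679254 0.5239224  0.26771936] 31.117342
```

View pics/w1.png

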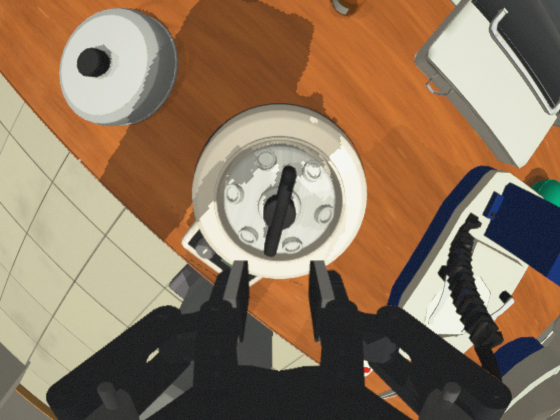

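Emit:
apply_moves --pt "0.03 0.002 0 0.015 0 0 0" --pt "0.03 0 0 0.025 0 0 0" --pt "0.03 0 0 0.02 0 0 0" --pt "0.03 0 0 0.012 0 0 0" --pt "0.03 0 0 0.008 0 0 0" --pt "0.03 0 0 0.004 0 0 0" --pt "0.03 0 0 0 0 0 0"

```text
clock: 8.67
tcp_pos: [0.5236, 0.2681, 0.1261]
ee_rot: [[0.706, 0.708, -0.0], [0.708, -0.706, -0.0], [-0.0, -0.0, -1.0]]
contact_force: [-0.5, -0.2, 0.8]
width: 0.353
grasp_force: 0.0
```

Run:
```python
from h import *
from bench import grab_frame
to(.524,.268,.114)
```

```text
t 8.67 tcp [0.5236 0.2681 0.1261] tool d [0.0002 0.0003 0.0121] R [[0.706, 0.708, -0.0], [0.708, -0.706, -0.0], [-0.0, -0.0, -1.0]] F [-0.5 -0.2  0.8] w 0.35339234973166983 0.0 q [-0.94  0.55  0.54  1.82 -0.37  0.86 -1.  ]
```

Emit:
apply_moves --pt "0.03 0 0 0.006 0 0 0" --pt "0.03 0 0 0.004 0 0 0" --pt "0.03 0 0 0.002 0 0 0" --pt "0.03 0 0 0 0 0 0"

```text
clock: 9.0
tcp_pos: [0.5235, 0.2682, 0.1141]
ee_rot: [[0.707, 0.708, -0.0], [0.708, -0.707, -0.0], [-0.0, -0.0, -1.0]]
contact_force: [0.2, -0.7, 0.6]
width: 0.351
grasp_force: 0.0
```

Emit:
apply_moves --pt "0.03 0 0 0 0 0 -0.07" --pt "0.03 0 0 0 0 0 -0.07" --pt "0.03 0 0 0 0 0 -0.07" --pt "0.03 0 0 0 0 0 -0.07" --pt "0.03 0 0 0 0 0 -0.07" --pt "0.03 0 0 0 0 0 -0.07" --pt "0.03 0 0 0 0 0 -0.07" --pt "0.03 0 0 0 0 0 -0.07" --pt "0.03 0 0 0 0 0 -0.07" --pt "0.03 0 0 0 0 0 -0.07" --pt "0.03 0 0 0 0 0 -0.07" --pt "0.03 0 0 0 0 0 0"

```text
clock: 10.0
tcp_pos: [0.5238, 0.2682, 0.1147]
ee_rot: [[0.011, 1.0, 0.0], [1.0, -0.011, 0.0], [0.0, 0.0, -1.0]]
contact_force: [-0.1, 0.4, 0.3]
width: 0.35
grasp_force: 0.0
```

Run:
```python
from h import *
from bench import grab_frame
to(.524,.268,.114)
f=grab_frame("wrist")
cv2.imwrite("pics/w2.png",f["image"][...,::-1])
```

```text
t 10.0 tcp [0.5238 0.2682 0.1147] tool d [-0.0002  0.0002  0.0007] R [[0.011, 1.0, 0.0], [1.0, -0.011, 0.0], [0.0, 0.0, -1.0]] F [-0.1  0.4  0.3] w 0.3502929819220192 0.013730590501381812 q [-0.79  0.54  0.34  1.83 -0.24  0.82 -0.34]
```

View pics/w2.png

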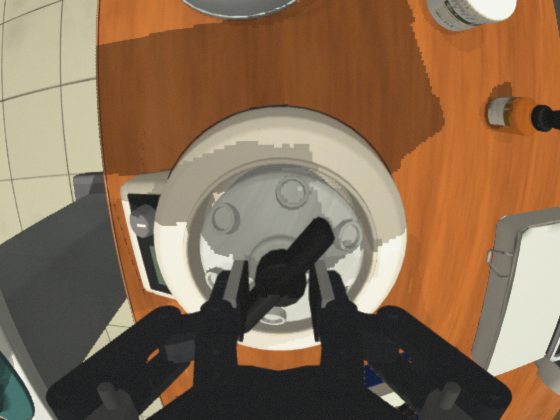

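Emit:
apply_moves --pt "0.03 0 0 0 0 0 -0.07" --pt "0.03 0 0 0 0 0 -0.07" --pt "0.03 0 0 0 0 0 -0.07" --pt "0.03 0 0 0 0 0 -0.07" --pt "0.03 0 0 0 0 0 -0.07" --pt "0.03 0 0 0 0 0 -0.07" --pt "0.03 0 0 0 0 0 -0.07" --pt "0.03 0 0 0 0 0 -0.07" --pt "0.03 0 0 0 0 0 -0.07" --pt "0.03 0 0 0 0 0 0"

```text
clock: 10.88
tcp_pos: [0.5237, 0.2681, 0.1144]
ee_rot: [[-0.578, 0.816, 0.0], [0.816, 0.578, -0.0], [-0.0, 0.0, -1.0]]
contact_force: [0.7, -0.0, -0.3]
width: 0.35
grasp_force: 0.1
```

```bash
cat >> h.py <<'E'
def wpt(f):
    v,u=np.mgrid[0:420,0:560].astype(float);x=(u-f["cx"])/f["fx"];y=(v-f["cy"])/f["fy"];r=np.hypot(x,y)+1e-9
    d=np.stack([np.sin(r)*x/r/np.cos(r),np.sin(r)*y/r/np.cos(r),np.ones_like(r)],-1)
    return -f["R"].T@f["t"]+(d@f["R"])*f["range_z"][...,None]
def wing():
    from bench import grab_frame
    f=grab_frame("wrist");P=wpt(f);I=f["image"].max(2)
    D=np.hypot(P[...,0]-.524,P[...,1]-.268)
    q=P[(D>.038)&(D<.046)&(P[...,2]>.06)&(P[...,2]<.11)&(I>110)]
    r=P[(D>.06)&(D<.078)&(P[...,2]>.05)&(P[...,2]<.1)&(I>110)]
    w=P[(D<.036)&(P[...,2]>.09)&(P[...,2]<.118)&(I<90)]
    print("rotor face z",len(q),np.percentile(q[:,2],[10,50,90]).round(4),"rim",np.median(r[:,2]).round(4),"dark z",np.percentile(w[:,2],[10,50,90]).round(4))
    return f
E
python3 - <<'E'
from h import *
to(.524,.268,.114)
f=wing();cv2.imwrite("pics/w3.png",f["image"][...,::-1])
E
```

```text
t 10.88 tcp [0.5237 0.2681 0.1144] tool d [-0.0003  0.0002  0.0004] R [[-0.578, 0.816, 0.0], [0.816, 0.578, -0.0], [-0.0, 0.0, -1.0]] F [ 0.7 -0.  -0.3] w 0.34979779573755065 0.13896648921218002 q [-0.67  0.52  0.19  1.82 -0.13  0.81  0.2 ]
rotor face z 4090 [0.0679 0.0695 0.0719] rim 0.0733 dark z [0.0973 0.1009 0.1102]
```

View pics/w3.png

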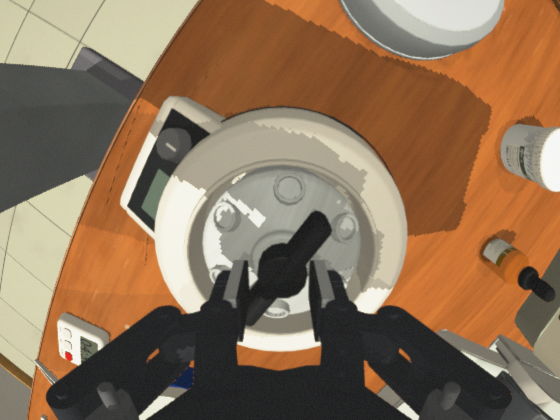

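Emit:
apply_moves --pt "0.03 0 0 0 0 0 0.07" --pt "0.03 0 0 0 0 0 0.07" --pt "0.03 0 0 -0.01 0 0 0" --pt "0.03 0 0 -0.025 0 0 0" --pt "0.03 0 0 -0.03 0 0 0" --pt "0.03 0 0 -0.025 0 0 0" --pt "0.03 0 0 -0.01 0 0 0" --pt "0.03 0 0 0 0 0 0"

```text
clock: 11.6
tcp_pos: [0.5246, 0.2688, 0.2176]
ee_rot: [[-0.457, 0.889, 0.004], [0.889, 0.457, 0.002], [0.0, 0.004, -1.0]]
contact_force: [0.3, -0.5, -0.3]
width: 0.35
grasp_force: 0.0
```

Run:
```python
from h import *
to(.524,.268,.114)
f=wing();P=wpt(f);I=f["image"].max(2)
D=np.hypot(P[...,0]-.524,P[...,1]-.268)
w=P[(D<.037)&(P[...,2]>.08)&(P[...,2]<.125)&(I<80)]
print(len(w),np.histogram(w[:,2],np.arange(.08,.126,.004)))
top=w[w[:,2]>.097][:,:2].astype(np.float32);l=cv2.fitLine(top,cv2.DIST_L2,0,.01,.01).ravel();print(l,np.degrees(np.arctan2(l[1],l[0])))
q=P[(D>.044)&(D<.0465)];print("edge",np.percentile(q[:,2],[5,25,50,75,95]).round(4))
cv2.imwrite("pics/w4.png",f["image"][...,::-1])
```

```text
t 11.6 tcp [0.5246 0.2688 0.2176] tool d [-0.0004 -0.0013  0.1036] R [[-0.457, 0.889, 0.004], [0.889, 0.457, 0.002], [0.0, 0.004, -1.0]] F [ 0.3 -0.5 -0.3] w 0.34981409311917727 0.0 q [-0.73  0.39  0.26  1.75 -0.11  1.01  0.05]
rotor face z 2194 [0.0679 0.0695 0.0719] rim 0.0732 dark z [0.0985 0.1008 0.1021]
1508 (array([  2,  38,  54,  57, 399, 958,   0,   0,   0,   0,   0]), array([0.08 , 0.084, 0.088, 0.092, 0.096, 0.1  , 0.104, 0.108, 0.112,
       0.116, 0.12 , 0.124]))
[0.0113656 0.9999354 0.5242353 0.2723617] 89.34878
edge [0.0675 0.255  0.2706 0.2757 0.289 ]
```

View pics/w4.png

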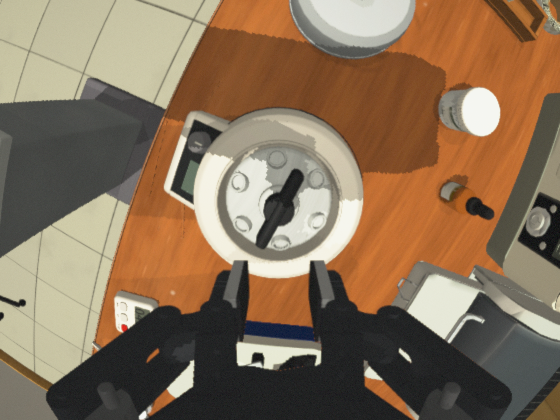

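Emit:
apply_moves --pt "0.03 0 0 0 0 0 0" --pt "0.03 0 0 0 0 0 0" --pt "0.03 0 0 0 0 0 0"

```text
clock: 11.9
tcp_pos: [0.5232, 0.268, 0.2133]
ee_rot: [[-0.457, 0.889, -0.001], [0.889, 0.457, -0.001], [-0.0, -0.002, -1.0]]
contact_force: [-0.6, -0.1, 0.5]
width: 0.349
grasp_force: 0.0
```

```bash
python3 -c "
from bench import job_done
print(job_done())"
```

```text
the job is handed in; nothing more can be done
None
```

I handed the job in at about 12 s, with no verdict returned: the cover is upright on the bench about 0.21 m left of the centrifuge, the rotor measures fully home (wing top about 102 mm), the gripper is clear of everything, and the timer, bottle and pot were not touched.

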